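Sauce pot off the warmer, spoon in its rest

TASK

Get the sauce ready to serve: lift the blue sauce pot by its arched handle straight up off the warming stand and stand it upright inside the raised ring of the red mitt-shaped trivet, letting go only once it sits there. Then lay the serving spoon lengthwise in the bamboo spoon rest, its round handle settled in both V-notches with the middle of the spoon midway between them (bowl to either end) before you let go. Leave the salt cellar and the citrus squeezer where they stand.

Things in the scene. Friction and masses are not known exactly. Their poses are not given: they have to be found in the camera images.
- stand: Dark steel warming stand, fixed, four legs, 124 mm across; origin at the centre of its underside on the tiles, z up. The pot stands on its crossbars, 80 mm above the tiles; four upright lugs at 59 mm from the axis rise 12 mm above the crossbars round the pot's foot.
- pot_center (a point): Centre of the loose sauce pot, on its axis, 73 mm above its flat foot. Closed blue pot, 92 mm diameter (foot 76 mm, 8 mm bevel), white lid fixed on (96 mm diameter, top 91 mm above the foot), rigid arched handle over it. 146 mm high in all, 0.4 to 0.65 kg, balanced under the handle. z: its axis, up; x: along the handle's bar.
- pot_handle (a point): Centre of the straight wooden grip bar at the top of the pot's arched handle, 140 mm above the pot's foot, on the pot's axis. The bar is 12 mm wide and 12 mm high and runs 62 mm along x; y is across it, z up. 43 mm of free air below the bar down to the lid.
- trivet: Red silicone oven-mitt-shaped trivet, fixed to the tiles, 8 mm thick, about 214 mm long. Origin at tile level under the centre of the raised ring on its palm; x points to the fingertips, away from the cuff, thumb on +y. Ring: inner diameter 112 mm, outer 120 mm, 6 mm above the trivet's face (14 mm above the tiles). The pot's foot rests on the face inside it, 8 mm above the tiles.
- rest: Bamboo spoon rest, fixed: base plate 114 x 56 x 8 mm with two V-notched cheeks, each 14 mm thick, centred 42 mm either side of the middle along x, 70 mm free between. Origin at tile level under the middle; x runs through both notches, z up. Each V: 45 degree faces, lowest 30 mm above the tiles, 40 mm wide at the mouth, top edges about 51 mm up. A settled handle's centre line is 41 mm up.
- spoon_center (a point): Middle (within 5 mm the balance point) of the loose serving spoon, on its handle's centre line, 8 mm above the tiles as it lies flat. Round dark wooden handle, 16 mm diameter, from 95 mm behind this point (-x) to 80 mm ahead (+x); steel bowl, 48 mm diameter, 10 mm high, centred 102 mm ahead. About 70 g. x points along the handle to the bowl, z up.
- salt: White ceramic salt cellar with bamboo lid, 78 mm diameter, 73 mm high, loose; origin at the centre of its underside. Leave it alone.
- squeezer: Green plastic dish-type citrus squeezer with a white cone, 106 mm diameter, 50 mm high, a short grip tab to 88 mm out on its +x side, loose; origin at the centre of its underside. Leave it alone.
There are look-alikes about, which are no part of the job. What is shaped like the part that bears spoon_center but orange or yellow is not meant.

How it is judged:
By the outcome, as a careful person would: the job done as asked, in the order asked, and still so for the second after the job is handed in, with the robot touching nothing.
It also fails if it takes over 61 s, if anything falls off the work surface, if the arm or the gripper's body presses on something with over 40 N, if the wrist force passes 120 N, or if a joint passes its speed limit or range.

ROBOT

A 7-joint arm with a two-finger parallel gripper is mounted at the origin on the work surface. World frame = base frame: x ahead of the robot, y to its left, z up, the work surface at z = 0. Lengths are in mm, angles in degrees, forces in N, time in s.
With the tool pointing down it reaches from about 400 to 850 mm from the base axis. Payload 4.4 kg.
Tool frame: the origin (TCP) lies at the very end of the fingers, on their centre line; the grasp point (between the pads) lies ctrl.grasp_offset behind it (ctrl.grasp_offset is the distance from the TCP to the grasp point, in mm); z points along the fingers, x is the direction in which the jaws open and shut, and the axes are right-handed (so a half turn about z gives the same grasp; the last joint's range is limited). The gripper opens to 94 mm and grips with 3 to 60 N. Pads are 16 mm wide; open, the fingers measure 119 mm over their backs; the gripper's body (75 mm by 177 mm) begins 78 mm behind the grasp point.
Start: joints at [-73.614, 36.005, 2.206, 86.941, -1.547, 57.084, -1.146], TCP at [223.958, 610.214, 183.478] pointing down, gripper open.
Joint ranges: [-175.42, 175.42], [-21.48, 121.26], [-71.46, 75.88], [10.55, 141.38], [-63.04, 243.04], [13.31, 113.54], [-168.57, 168.57]. Speed limits (degrees/s): [147.25, 147.25, 180, 180, 180, 180, 180].

INTERFACE

Orientations are given as [roll, pitch, yaw] about the fixed x, y, z axes, in that order (R = Rz(yaw) Ry(pitch) Rx(roll)).
In Python, from rig import ctrl gives the robot as it stands. The module is installed in compiled form; this text tells all that it offers.
- The arm moves only by the tool move_arm, never from a script. Its argument "steps" is a list of rows, each a list of 5 numbers: the shift along the tool's x, y, z in mm, then the turn about the tool's z in rad, then the finger opening in mm, from 0 to 94. In form: [[x, y, z, yaw, gripper], ...]. A call has 1 to 20 rows; each row is the pose to reach, as a shift and turn from the pose commanded when the call began, along the tool's axes at that moment; what a row does not reach only later rows make up. A row lasts 1/10 s, in which the tool goes at most 50 mm and 8.59 degrees, less where a joint would pass 70% of its speed; a pose out of reach is approached as far as the arm can. A call with a gripper value outside its range is refused whole. The fingers move at their own pace and stop on an object; "newtons" is the grip in N (left out, the last holds). Time passes only in rows, so rows that repeat a pose let the fingers close. It gives the time, the measured TCP pose, the force and the opening at its end, in the units of the state.
- ctrl.sense(): the state, without advancing time (a new reading comes with each control period).
- ctrl.camera(name): name is "scene" or "top" or "wrist"; returns (picture, depth): 420x560x3 uint8, blue, green, red; 420x560 float32, mm along the optical axis (not along the pixel's ray), 0 where there is no reading.
- ctrl.get_calibration(name): a dict with "fx", "fy", "cx", "cy" (pixels), "rvec" (rotation vector, rad) and "tvec" (3), from world to camera coordinates, as OpenCV has them. Camera axes: x right, y down, z forward; pixel columns grow to the right and rows downward; lengths in mm; the calibration is good to about 2 mm. A picture is of the moment at which its call begins: read the wrist's pose just before it. get_calibration takes no time and is no camera call; for the wrist camera it gives the pose at the moment of the call.
- ctrl.hand_in(): hands the job in, once; it reports no verdict.
Trained networks look in the newest picture that a camera, given by its name, has taken for a name from the list of things; names that differ only in an ending like _2 or _b are one class to them, and where a whole thing is asked for, a point or a joint stands for the part that bears it (a point fixed in the world has none). Each returns a list of dicts, best first, with "confidence" (0 to 1); they miss things now and then, are a little off and sometimes report something else, mostly with a low value. They report only what shows in the picture. A call takes as long as a camera call. They do not tell look-alikes from the thing itself.
- ctrl.trace(camera, name): "region" (420x560 bool, what is visible of it) and "rect" ([centre column, centre row, width, height] in pixels, round what is visible of it).
- ctrl.landmark_of(camera, name): "point" ([column, row] in pixels: a listed point, or the origin of a listed thing).
The state is a dict: "time_s": time; "joint_positions": joint angles; "qd": joint speeds; "effort": joint torques, N m; "tcp_pos": TCP position; "orientation": TCP orientation; "ft_force": force on the tool from outside, world axes, zero at the start; "ft_torque": the same for the moment, N m; "width": opening from 0.0 (shut) to 1.0 (fully open).
Only numpy, scipy, OpenCV 4.12 (cv2) and the standard library are available. Lean on these libraries where they do the work, as an engineer would, in place of code of your own. Each camera call takes 0.05 s, during which the arm holds its last target. There are 200 camera calls.

## Working session

There is one attempt and no reset: what is moved stays moved. The work goes in short steps, Python scripts to look and compute and a tool call to move; the robot and the scene stay as the last step left them, time stands still between calls to the robot, and variables do not carry over. Pictures are saved under pics/ and viewed, on a budget of 10 in all, crops included, one or two more only if the job needs it, and the job is handed in when it is done.

Besides the shell and the picture viewer there is one more tool, called after "Call:" by a JSON object that holds its "name" and its "arguments", one argument or row to a line. move_arm: Moves the arm, as the interface text tells. Its arguments: {"type":"object","properties":{"steps":{"type":"array"},"newtons":{"type":"number"}},"required":["steps"]}

```bash
mkdir -p pics; cat > h.py <<'E'
import numpy as np, cv2
from rig import ctrl
from scipy.spatial.transform import Rotation as R
def cal(n):
    c=ctrl.get_calibration(n); Rm=cv2.Rodrigues(np.array(c["rvec"],float))[0]; return c,Rm,np.array(c["tvec"],float).ravel()
def ray_z(n,px,z,C=None):
    c,Rm,t=C or cal(n); d=Rm.T@np.array([(px[0]-c["cx"])/c["fx"],(px[1]-c["cy"])/c["fy"],1]); o=-Rm.T@t
    return o+d*(z-o[2])/d[2]
def cloud(n,dep,C=None):
    c,Rm,t=C or cal(n); v,u=np.mgrid[0:420,0:560]
    P=np.stack([(u-c["cx"])/c["fx"]*dep,(v-c["cy"])/c["fy"]*dep,dep],-1)
    return (P-t)@Rm
E
python3 - <<'E'
from h import *
s=ctrl.sense(); print({k:np.round(v,3) for k,v in s.items()}, ctrl.grasp_offset)
for n in ["scene","top"]:
    im,d=ctrl.camera(n); cv2.imwrite(f"pics/{n}.png",im); np.save(f"{n}.npy",d)
    c,Rm,t=cal(n); print(n,c["fx"],np.round(-Rm.T@t),np.round(Rm[2],2))
    for o,z in [("stand",0),("pot_center",153),("pot_handle",220),("trivet",0),("rest",0),("spoon_center",8),("salt",0),("squeezer",0)]:
        for r in ctrl.landmark_of(n,o)[:3]:
            print(o,round(r["confidence"],2),np.round(r["point"]),np.round(ray_z(n,r["point"],z)))
E
```

```text
{'time_s': np.float64(0.0), 'joint_positions': array([-73.612,  36.056,   2.202,  86.994,  -1.548,  57.085,  -1.147]), 'qd': array([-0.032, -0.066, -0.076,  0.071,  0.08 , -0.08 ,  0.125]), 'effort': array([-0.0000e+00, -5.4974e+01,  1.1430e+00, -1.8664e+01, -5.2000e-02,
        2.3000e-02,  0.0000e+00]), 'tcp_pos': array([223.714, 609.539, 182.598]), 'orientation': array([-1.8000e+02,  1.0600e-01,  6.9841e+01]), 'ft_force': array([ 0.037, -0.384,  0.408]), 'ft_torque': array([-0.018, -0.014, -0.014]), 'width': np.float64(0.998)} 18.8
scene 389.38219812192654 [1057.  227. 1105.] [-0.51 -0.12 -0.85]
stand 0.88 [150. 219.] [ 536. -311.    0.]
stand 0.19 [243. 269.] [637.  33.  -0.]
pot_center 0.86 [139. 189.] [ 521. -306.  153.]
pot_handle 0.88 [138. 180.] [ 531. -285.  220.]
pot_handle 0.41 [305. 312.] [791. 236. 220.]
pot_handle 0.23 [332. 241.] [597. 270. 220.]
trivet 0.69 [331. 242.] [488. 278.   0.]
trivet 0.55 [254. 216.] [451.  17.   0.]
rest 0.86 [250. 213.] [442.   2.   0.]
rest 0.34 [144. 269.] [ 704. -259.    0.]
spoon_center 0.77 [197. 174.] [ 337. -215.    8.]
spoon_center 0.68 [244. 270.] [644.  36.   8.]
spoon_center 0.65 [420. 262.] [499. 550.   8.]
salt 0.88 [141. 268.] [ 704. -271.    0.]
squeezer 0.93 [308. 310.] [717. 247.   0.]
squeezer 0.7 [139. 192.] [ 447. -386.    0.]
top 524.1804798005682 [ 162.   90. 1608.] [ 0.21 -0.   -0.98]
stand 0.69 [405. 201.] [ 532. -298.    0.]
pot_center 0.69 [418. 190.] [ 529. -301.  153.]
pot_handle 0.69 [425. 184.] [ 527. -304.  220.]
pot_handle 0.33 [309. 230.] [407.  19. 220.]
trivet 0.97 [222. 223.] [476. 278.   0.]
rest 0.73 [309. 229.] [449.   7.   0.]
spoon_center 0.69 [384. 265.] [ 330. -219.    8.]
spoon_center 0.67 [135. 222.] [484. 549.   8.]
spoon_center 0.62 [299. 169.] [642.  33.   8.]
salt 0.89 [391. 152.] [ 696. -265.    0.]
salt 0.46 [427. 184.] [ 585. -373.    0.]
squeezer 0.96 [232. 148.] [719. 245.   0.]
```

```bash
python3 - <<'E'
import cv2
a=cv2.imread("pics/top.png"); cv2.imwrite("pics/top2.png",cv2.resize(a[100:320,90:490],(800,440),interpolation=cv2.INTER_CUBIC))
E
```

```text
(no output)
```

View pics/top2.png

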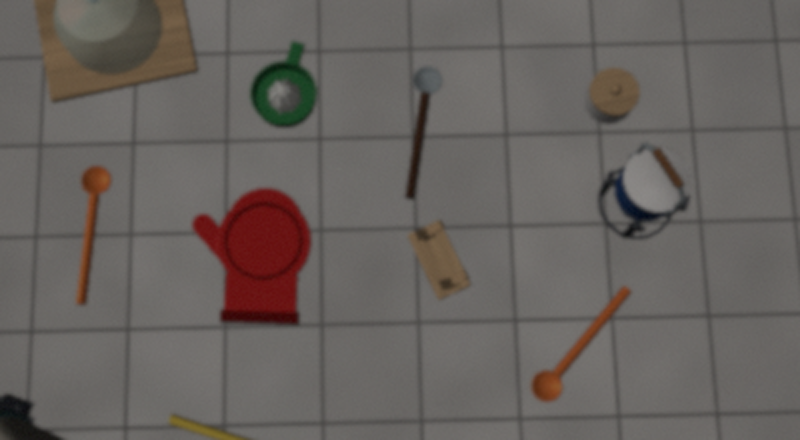

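View pics/scene.png

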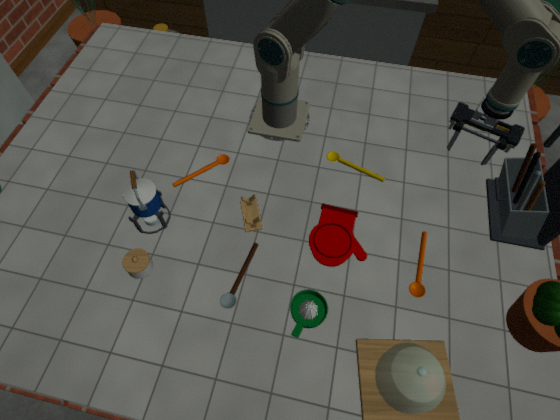

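The top view shows the pot on its stand at crop (645,190), the dark spoon from (410,197) to its bowl at (428,80), and the rest from (423,232) to (447,285). The red trivet's ring is at (263,240). The orange and yellow spoons are look-alikes. Next I'll get axes from both views.

```bash
python3 - <<'E'
from h import *
P={n:cloud(n,np.load(n+".npy")) for n in ["top","scene"]}
for n in P:
    im=cv2.imread(f"pics/{n}.png"); p=P[n]; ok=np.load(n+".npy")>0
    def sel(c,r,z0,z1): return ok&(np.hypot(p[...,0]-c[0],p[...,1]-c[1])<r)&(p[...,2]>z0)&(p[...,2]<z1)
    def pca(q,name):
        q=q[:,:2]; m=q.mean(0); w,v=np.linalg.eigh(np.cov(q.T)); a=v[:,1]; s=(q-m)@a
        print(n,name,len(q),"mean",np.round(m,1),"ang",round(np.degrees(np.arctan2(a[1],a[0]))%180,1),"ext",np.round([s.min(),s.max()]),"mid",np.round(m+a*(s.min()+s.max())/2,1))
    q=p[sel((530,-302),80,205,245)]; pca(q,"handle z%.0f"%q[:,2].mean())
    q=p[sel((530,-302),80,160,182)]; pca(q,"lid z%.0f"%q[:,2].mean())
    dark=(im.max(-1)<90)&(im[...,2].astype(int)-im[...,0]>5)
    q=p[sel((642,33),130,-15,25)&dark]; pca(q,"spoon handle")
    hsv=cv2.cvtColor(im,cv2.COLOR_BGR2HSV)
    q=p[sel((447,7),75,-20,70)&(hsv[...,1]>55)]; pca(q,"rest")
    print("floor z",np.round(np.median(p[sel((450,120),40,-40,40)][:,2]),1), "squeezer/trivet")
    for o in ["rest","trivet","spoon_center","pot_handle","pot_center"]:
        r=ctrl.trace  # whole-thing outlines not needed here
    red=(hsv[...,1]>140)&((hsv[...,0]<8)|(hsv[...,0]>172))&sel((470,280),150,-20,40)
    q=p[red]; pca(q,"mitt")
E
```

```text
top handle z221 141 mean [ 526.4 -299.1] ang 29.8 ext [-47.  47.] mid [ 526.4 -299.1]
top lid z166 635 mean [ 525.  -294.5] ang 63.6 ext [-49.  45.] mid [ 524.1 -296.2]
top spoon handle 312 mean [629.6  35.2] ang 170.6 ext [-92.  86.] mid [632.4  34.7]
top rest 645 mean [445.3   7.4] ang 24.5 ext [-60.  55.] mid [447.3   8.3]
floor z -1.0 squeezer/trivet
top mitt 2553 mean [459.6 284.8] ang 3.9 ext [-103.  106.] mid [458.4 284.7]
scene handle z222 106 mean [ 537.4 -294.1] ang 29.5 ext [-37.  38.] mid [ 537.  -294.3]
scene lid z166 631 mean [ 534.2 -294.5] ang 148.9 ext [-46.  48.] mid [ 533.7 -294.2]
scene spoon handle 318 mean [636.8  35.7] ang 170.3 ext [-85.  99.] mid [630.1  36.8]
scene rest 585 mean [452.6   7.8] ang 23.7 ext [-57.  61.] mid [450.7   6.9]
floor z -0.0 squeezer/trivet
scene mitt 2369 mean [470.3 286.4] ang 4.0 ext [-100.  116.] mid [462.1 285.8]
```

Call:
{"name": "move_arm", "arguments": {
  "steps": [
    [-60,80,-60,0.15,94],
    [-120,160,-120,0.3,94],
    [-150,200,-160,0.45,94],
    [-180,240,-167,0.6,94],
    [-210,280,-167,0.66,94],
    [-235,317,-167,0.66,94],
    [-235,317,-167,0.66,94],
    [-235,317,-167,0.66,94],
    [-235,317,-167,0.66,94],
    [-235,317,-167,0.66,94],
    [-235,317,-167,0.66,94],
    [-235,317,-167,0.66,94]
  ]
}}

```text
time_s: 2.1
tcp_pos: [439.4, 281.8, 350.0]
orientation: [-179.9, 0.1, 32.2]
ft_force: [-0.3, 0.7, 0.0]
width: 0.999
```

```bash
cat >> h.py <<'E'
def plan(xyz,yaw):
    s=ctrl.sense(); p=np.array(s["tcp_pos"]); y=s["orientation"][2]; Rm=R.from_euler("xyz",s["orientation"],degrees=True).as_matrix()
    t=(y-yaw+90)%180-90
    print("tcp",np.round(p,1),np.round(s["orientation"],2),"j7",round(s["joint_positions"][6],1),"t",round(s["time_s"],2))
    print("shift",np.round(Rm.T@(np.array(xyz)-p),1),"turn",round(np.radians(t),3),"rad",round(t,1))
E
python3 - <<'E'
from h import *
C=cal("wrist"); im,d=ctrl.camera("wrist"); cv2.imwrite("pics/w1.png",im); np.save("w1.npy",d)
print(np.round(-C[1].T@C[2]),np.round(C[1][2],2),C[0]["fx"])
for o,z in [("trivet",8),("rest",0)]:
    for r in ctrl.landmark_of("wrist",o)[:2]: print(o,r["confidence"],np.round(r["point"]),np.round(ray_z("wrist",r["point"],z,C),1))
p=cloud("wrist",d,C); hsv=cv2.cvtColor(im,cv2.COLOR_BGR2HSV)
# ring: points on top of ring rim
red=(hsv[...,1]>120)&((hsv[...,0]<8)|(hsv[...,0]>172))&(d>0)
q=p[red]; print(len(q),np.percentile(q[:,2],[5,50,95,99]))
q=q[(q[:,2]>11.5)&(q[:,2]<18)]; 
c=np.array([478,280.])
from scipy.optimize import least_squares
k=q[abs(np.hypot(*(q[:,:2]-c).T)-58)<10]; r=least_squares(lambda c:np.hypot(*(k[:,:2]-c).T)-58,c,loss="soft_l1"); print(len(k),r.x, np.std(r.fun))
plan([530,-298,330],-60.3)
E
```

```text
[403. 342. 552.] [ 0.13 -0.21 -0.97] 352.517099044454
trivet 0.6 [296. 181.] [482.2 277.7   8. ]
rest 0.69 [192. 303.] [447.    1.7   0. ]
rest 0.51 [400. 271.] [717.4 241.3   0. ]
10832 [ 6.99335724  8.6753938  13.40034278 15.43900554]
650 [484.25217687 277.08583491] 1.3934977857612965
tcp [439.6 281.7 350. ] [-1.7998e+02  6.0000e-02  3.2180e+01] j7 2.5 t 2.25
shift [-232.2  538.8   20. ] turn -1.527 rad -87.5
```

View pics/w1.png

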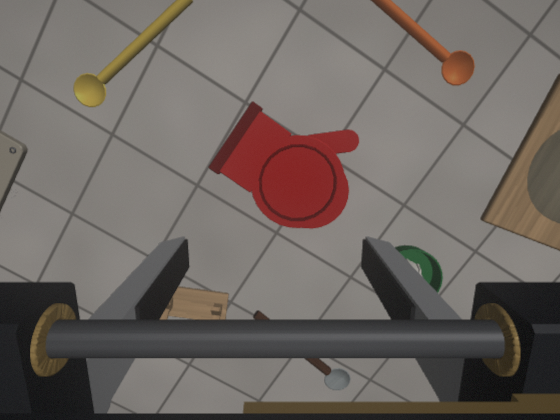

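The wrist view shows the ring centred near pixel (297,182), which puts it at about (482,278). On to the pot.

Call:
{"name": "move_arm", "arguments": {
  "steps": [
    [-20,45,0,0.14,94],
    [-40,90,0,0.28,94],
    [-60,135,0,0.42,94],
    [-80,180,0,0.56,94],
    [-100,225,0,0.7,94],
    [-120,270,0,0.84,94],
    [-140,315,0,0.98,94],
    [-160,360,0,1.12,94],
    [-180,405,0,1.26,94],
    [-200,450,10,1.4,94],
    [-220,495,20,1.54,94],
    [-232,539,20,1.614,94],
    [-232,539,20,1.614,94],
    [-232,539,20,1.614,94],
    [-232,539,20,1.614,94],
    [-232,539,20,1.614,94]
  ]
}}

```text
time_s: 3.85
tcp_pos: [530.4, -297.4, 330.7]
orientation: [-179.9, 0.0, -60.3]
ft_force: [0.0, 0.0, 1.3]
width: 1.001
```

```bash
python3 - <<'E'
from h import *
C=cal("wrist"); im,d=ctrl.camera("wrist"); cv2.imwrite("pics/w2.png",im); np.save("w2.npy",d)
for o,z in [("pot_handle",220),("pot_center",153),("stand",0)]:
    for r in ctrl.landmark_of("wrist",o)[:2]: print(o,r["confidence"],np.round(r["point"]),np.round(ray_z("wrist",r["point"],z,C),1))
p=cloud("wrist",d,C); near=np.hypot(p[...,0]-530,p[...,1]+298)<70
def pca(q,name):
    z=q[:,2].mean(); q=q[:,:2]; m=q.mean(0); w,v=np.linalg.eigh(np.cov(q.T)); a=v[:,1]; s=(q-m)@a
    print(name,len(q),"z",round(z,1),"mean",np.round(m,1),"ang",round(np.degrees(np.arctan2(a[1],a[0]))%180,1),"ext",np.round([s.min(),s.max()]),"mid",np.round(m+a*(s.min()+s.max())/2,1))
pca(p[near&(d>0)&(p[...,2]>222)&(p[...,2]<235)],"bar")
pca(p[near&(d>0)&(p[...,2]>215)&(p[...,2]<235)],"bar")
q=p[near&(d>0)&(p[...,2]>167)&(p[...,2]<177)]; pca(q,"lid"); print(cv2.minEnclosingCircle(q[:,:2].astype(np.float32)))
plan([530,-298,202],-60.3)
E
```

```text
pot_handle 0.64 [278. 203.] [ 529.1 -302.2  220. ]
pot_center 0.72 [273. 187.] [ 528.8 -296.9  153. ]
bar 860 z 226.2 mean [ 532.  -300.6] ang 29.9 ext [-30.  31.] mid [ 531.5 -300.9]
bar 935 z 225.6 mean [ 532.8 -300.1] ang 29.9 ext [-35.  39.] mid [ 530.8 -301.3]
lid 2276 z 169.2 mean [ 532.4 -300.7] ang 119.5 ext [-37.  37.] mid [ 532.5 -300.8]
((537.5159301757812, -298.3255615234375), 43.04251480102539)
tcp [ 530.1 -298.6  330.9] [-179.95   -0.    -60.35] j7 -12.7 t 4.05
shift [-5.000e-01 -1.000e-01  1.289e+02] turn -0.001 rad -0.1
```

View pics/w2.png

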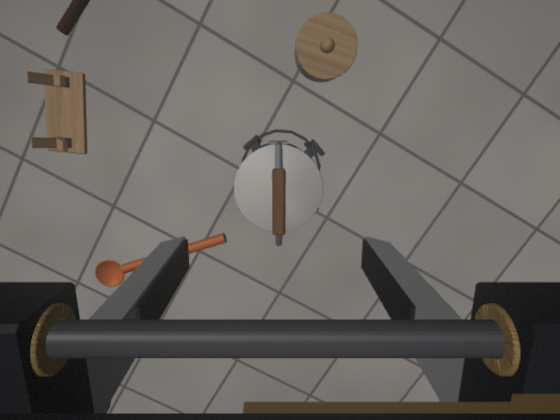

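The bar is mid-image at (279,203), with its centre at (531.3,-300.8), running at 29.9°. Descending and gripping it.

Call:
{"name": "move_arm", "arguments": {
  "steps": [
    [2.5,0,30,0,94],
    [2.5,0,65,0,94],
    [2.5,0,95,0,94],
    [2.5,0,115,0,94],
    [2.5,0,125,0,94],
    [2.5,0,129,0,94],
    [2.5,0,129,0,94],
    [2.5,0,129,0,94],
    [2.5,0,129,0,40],
    [2.5,0,129,0,20],
    [2.5,0,129,0,0],
    [2.5,0,129,0,0],
    [2.5,0,129,0,0],
    [2.5,0,129,0,0],
    [2.5,0,129,0,0],
    [2.5,0,129,0,0],
    [2.5,0,129,0,0],
    [2.5,0,129,0,0]
  ],
  "newtons": 35
}}

```text
time_s: 5.85
tcp_pos: [530.9, -301.8, 201.4]
orientation: [180.0, 0.0, -60.5]
ft_force: [-0.4, 0.3, 0.8]
width: 0.186
```

Call:
{"name": "move_arm", "arguments": {
  "steps": [
    [0,0,0,0,0],
    [0,0,0,0,0],
    [0,0,0,0,0],
    [0,0,0,0,0],
    [0,0,0,0,0],
    [0,0,-2,0,0],
    [0,0,-6,0,0],
    [0,0,-12,0,0],
    [0,0,-20,0,0],
    [0,0,-30,0,0],
    [0,0,-40,0,0],
    [0,0,-40,0,0]
  ],
  "newtons": 35
}}

```text
time_s: 7.05
tcp_pos: [531.8, -302.8, 243.5]
orientation: [-179.9, -0.2, -60.4]
ft_force: [0.8, 0.2, -4.5]
width: 0.116
```

Call:
{"name": "move_arm", "arguments": {
  "steps": [
    [0,0,-12,0,0],
    [-5,-2,-28,-0.01,0],
    [-16,-7,-38,-0.03,0],
    [-37,-17,-40,-0.07,0],
    [-63,-29,-40,-0.12,0],
    [-95,-44,-40,-0.19,0],
    [-132,-61,-40,-0.26,0],
    [-169,-78,-40,-0.34,0],
    [-206,-95,-40,-0.41,0],
    [-243,-112,-40,-0.48,0],
    [-280,-129,-40,-0.56,0],
    [-317,-146,-40,-0.63,0],
    [-354,-163,-40,-0.7,0],
    [-391,-180,-40,-0.78,0],
    [-423,-195,-40,-0.84,0],
    [-455,-210,-40,-0.9,0],
    [-481,-222,-40,-0.96,0],
    [-502,-231,-40,-1.0,0],
    [-518,-239,-40,-1.03,0],
    [-529,-243,-40,-1.05,0]
  ]
}}

```text
time_s: 9.05
tcp_pos: [481.3, 279.6, 281.7]
orientation: [-180.0, -0.0, -0.2]
ft_force: [0.7, -0.2, -4.8]
width: 0.116
```

```bash
python3 - <<'E'
from h import *
s=ctrl.sense(); print(s["ft_force"],s["ft_torque"],s["width"])
for n in ["wrist","top"]:
    C=cal(n); im,d=ctrl.camera(n); cv2.imwrite(f"pics/{n}3.png",im); p=cloud(n,d,C)
    c=s["tcp_pos"]; m=(np.hypot(p[...,0]-c[0],p[...,1]-c[1])<65)&(d>0)&(p[...,2]>c[2]-34)&(p[...,2]<c[2]-24); q=p[m]
    if len(q)>50: 
        print(n,"lid pts",len(q),q.mean(0).round(1)); A=np.c_[q[:,:2]-c[:2],np.ones(len(q))]; print("lid plane",np.round(np.linalg.lstsq(A,q[:,2],rcond=None)[0],3))
    for o,z in [("trivet",8)]:
        for r in ctrl.landmark_of(n,o)[:1]: print(n,o,r["confidence"],np.round(ray_z(n,r["point"],z,C),1))
    hsv=cv2.cvtColor(im,cv2.COLOR_BGR2HSV)
plan([482,278,131],0)
E
```

```text
[ 0.68711776 -0.18622208 -4.75409639] [-0.01406523  0.03869538 -0.03115543] 0.11616636761858097
wrist lid pts 3774 [483.1 288.6 249.7]
lid plane [-2.0000e-03 -1.8000e-02  2.4991e+02]
top trivet 0.82 [475.4 279.9   8. ]
tcp [481.7 276.7 281.5] [179.92   0.    -0.38] j7 -20.3 t 9.25
shift [  0.3  -1.5 150.5] turn -0.007 rad -0.4
```

View pics/wrist3.png

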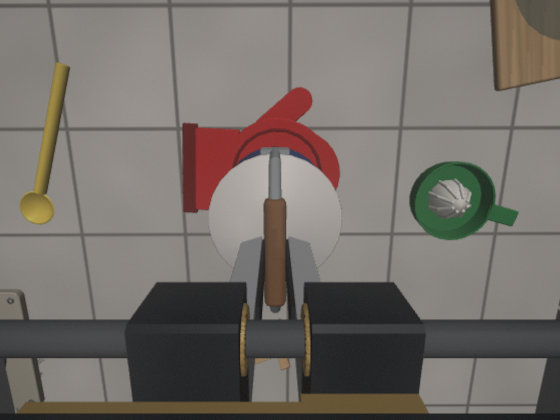

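The pot hangs upright (lid tilt about 1°) over the ring, held by its bar at (275,245). Lowering it.

Call:
{"name": "move_arm", "arguments": {
  "steps": [
    [0,0,8,0,0],
    [0,0,25,0,0],
    [0,0,50,0,0],
    [0,0,75,0,0],
    [0,0,100,0,0],
    [0,0,120,0,0],
    [0,0,134,0,0],
    [0,0,142,0,0],
    [0,0,146,0,0],
    [0,0,148,0,0],
    [0,0,149.5,0,0],
    [0,0,151,0,0],
    [0,0,151,0,0]
  ]
}}

```text
time_s: 10.55
tcp_pos: [481.6, 278.4, 130.7]
orientation: [-180.0, -0.0, -0.3]
ft_force: [-0.7, -0.0, -4.9]
width: 0.119
```

Call:
{"name": "move_arm", "arguments": {
  "steps": [
    [0,0,1,0,0],
    [0,0,2,0,0],
    [0,0,2,0,0]
  ]
}}

```text
time_s: 10.85
tcp_pos: [481.7, 278.7, 129.3]
orientation: [-179.9, -0.0, -0.3]
ft_force: [-2.2, 0.4, 4.6]
width: 0.117
```

Call:
{"name": "move_arm", "arguments": {
  "steps": [
    [0,0,-0.5,0,0],
    [0,0,-0.5,0,20],
    [0,0,-0.5,0,94],
    [0,0,-0.5,0,94],
    [0,0,-0.5,0,94],
    [0,0,-0.5,0,94],
    [0,0,-0.5,0,94],
    [0,0,-0.5,0,94],
    [0,0,-10,0,94],
    [0,0,-40,0,94],
    [0,0,-80,0,94],
    [0,0,-120,0,94],
    [0,0,-150,0,94],
    [0,0,-150,0,94],
    [0,0,-150,0,94]
  ]
}}

```text
time_s: 12.35
tcp_pos: [481.5, 278.3, 279.2]
orientation: [-179.9, -0.1, -0.3]
ft_force: [0.3, -0.4, -0.2]
width: 1.0
```

```bash
python3 - <<'E'
from h import *
s=ctrl.sense(); print(s["ft_force"],s["width"])
C=cal("wrist"); im,d=ctrl.camera("wrist"); cv2.imwrite("pics/w4.png",im); p=cloud("wrist",d,C)
near=(np.hypot(p[...,0]-482,p[...,1]-278)<60)&(d>0)
q=p[near&(p[...,2]>90)&(p[...,2]<108)]; A=np.c_[q[:,:2]-[482,278],np.ones(len(q))]; print("lid plane",len(q),np.round(np.linalg.lstsq(A,q[:,2],rcond=None)[0],3),q.mean(0))
q=p[near&(p[...,2]>140)&(p[...,2]<165)]; print("bar",q.mean(0),len(q))
plan([632,34.5,260],80)
E
```

```text
[ 0.26332211 -0.380243   -0.22037765] 0.9995810705848855
lid plane 4574 [ 1.0000e-03 -6.0000e-03  9.4731e+01] [482.30962793 280.49471806  94.7160851 ]
bar [482.41186041 280.57308129 153.12120373] 890
tcp [480.8 278.1 278.1] [ 1.7999e+02  6.0000e-02 -2.8000e-01] j7 -20.2 t 12.4
shift [152.5 242.8  18. ] turn -1.401 rad -80.3
```

View pics/w4.png

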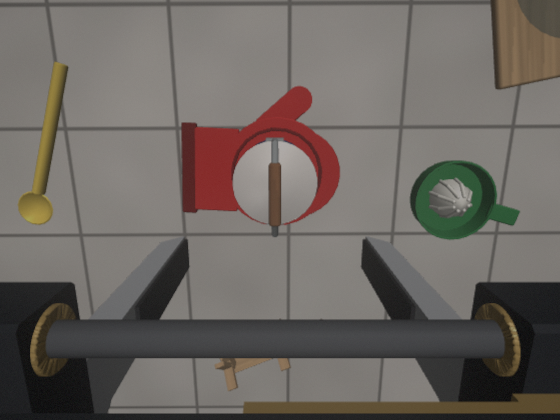

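The pot is released and level inside the ring; its bar is at image (275,193), (482,281) in world. On to the dark spoon.

Call:
{"name": "move_arm", "arguments": {
  "steps": [
    [10,15,0,0.14,94],
    [25,38,0,0.28,94],
    [40,61,0,0.42,94],
    [55,84,0,0.56,94],
    [70,106,0,0.7,94],
    [85,129,10,0.84,94],
    [100,152,20,0.98,94],
    [115,175,35,1.12,94],
    [130,198,50,1.26,94],
    [145,220,65,1.4,94],
    [155,235,75,1.54,94],
    [160,243,78,1.68,94],
    [160,243,78,1.731,94],
    [160,243,78,1.731,94],
    [160,243,78,1.731,94],
    [160,243,78,1.731,94],
    [160,243,78,1.731,94]
  ]
}}

```text
time_s: 14.1
tcp_pos: [640.0, 34.8, 200.4]
orientation: [180.0, 0.0, -99.4]
ft_force: [0.3, 0.5, -0.3]
width: 0.997
```

```bash
python3 - <<'E'
from h import *
C=cal("wrist"); im,d=ctrl.camera("wrist"); cv2.imwrite("pics/w5.png",im)
p=cloud("wrist",d,C)
def rep(q,name):
    z=np.percentile(q[:,2],95); q=q[:,:2]; m=np.median(q,0); w,v=np.linalg.eigh(np.cov(q.T)); a=v[:,1]*np.sign(v[0,1]); s=(q-m)@a
    e=np.percentile(s,[.5,99.5]); print(name,len(q),"z95",round(z,1),"ang",round(np.degrees(np.arctan2(a[1],a[0])),1),"ends",np.round(m+a*e[0],1),np.round(m+a*e[1],1))
dark=(im.max(-1)<110)&(im[...,2].astype(int)-im[...,0]>8)&(d>0)&(np.hypot(p[...,0]-635,p[...,1]-35)<120)&(p[...,2]<25)&(p[...,2]>-5)
q=p[dark]; rep(q,"handle")
for o,z in [("spoon_center",8),("rest",0)]:
    for r in ctrl.landmark_of("wrist",o)[:2]: print(o,r["confidence"],np.round(r["point"]),np.round(ray_z("wrist",r["point"],z,C),1))
hsv=cv2.cvtColor(im,cv2.COLOR_BGR2HSV)
b=(d>0)&(np.hypot(p[...,0]-449,p[...,1]-7)<75)&(p[...,2]>3)&(p[...,2]<60)
rep(p[b],"rest") if b.sum()>50 else 0
plan([640,34,3],-99.5)
E
```

```text
handle 2174 z95 17.1 ang -9.9 ends [549.7  47.4] [719.5  17.6]
spoon_center 0.59 [277. 185.] [637.3  32.9   8. ]
rest 0.65 [319. 322.] [450.7   9.    0. ]
rest 2183 z95 49.1 ang 18.1 ends [400.5 -21. ] [508.8  14.4]
tcp [640.2  34.7 200.6] [-1.7999e+02  2.0000e-02 -9.9440e+01] j7 -74.3 t 14.25
shift [7.000e-01 1.000e-01 1.976e+02] turn 0.001 rad 0.1
```

View pics/w5.png

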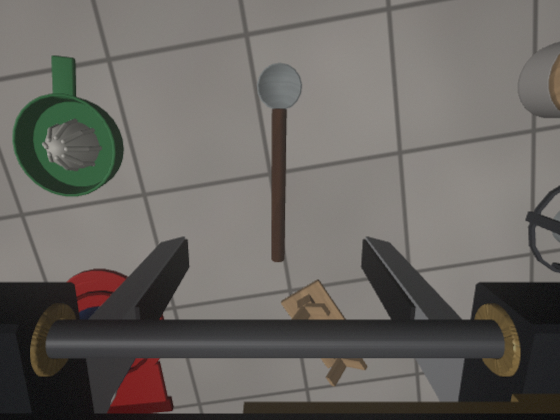

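The spoon spans image (279,262) to its bowl at (280,87). Handle ends put its middle at about (641.5,31.3), angle -9.9°. Grasping.

Call:
{"name": "move_arm", "arguments": {
  "steps": [
    [3,-2,40,0.007,94],
    [3,-2,85,0.007,94],
    [3,-2,130,0.007,94],
    [3,-2,165,0.007,94],
    [3,-2,185,0.007,94],
    [3,-2,194,0.007,94],
    [3,-2,197,0.007,94],
    [3,-2,197,0.007,94],
    [3,-2,197,0.007,50],
    [3,-2,197,0.007,30],
    [3,-2,197,0.007,0],
    [3,-2,197,0.007,0],
    [3,-2,197,0.007,0],
    [3,-2,197,0.007,0],
    [3,-2,197,0.007,0],
    [3,-2,197,0.007,0],
    [3,-2,197,0.007,0],
    [3,-2,197,0.007,0],
    [3,-2,197,0.007,0],
    [3,-2,197,0.007,0]
  ],
  "newtons": 20
}}

```text
time_s: 16.25
tcp_pos: [641.7, 31.1, 3.4]
orientation: [180.0, 0.0, -99.9]
ft_force: [1.3, -0.3, -0.2]
width: 0.024
```

The opening reads 0.024, too little for a 16 mm handle, so I'll look.

```bash
python3 - <<'E'
from h import *
print(ctrl.sense()["width"],ctrl.sense()["ft_force"])
im,d=ctrl.camera("wrist"); im2,d2=ctrl.camera("scene"); 
cv2.imwrite("pics/w6.png",np.hstack([cv2.resize(im,(400,300)),cv2.resize(im2[170:320,140:340],(400,300),interpolation=cv2.INTER_CUBIC)]))
E
```

```text
0.02439717172215584 [ 1.2921704  -0.29306493 -0.16292601]
```

View pics/w6.png

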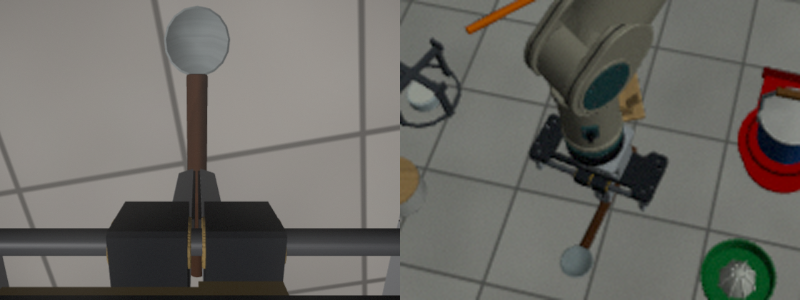

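```bash
python3 - <<'E'
from h import *
C=cal("wrist"); im,d=ctrl.camera("wrist"); p=cloud("wrist",d,C); s=ctrl.sense(); c=np.array(s["tcp_pos"])
yaw=np.radians(s["orientation"][2]); tx=np.array([np.cos(yaw),np.sin(yaw)]); ty=np.array([np.sin(yaw),-np.cos(yaw)])
X=(p[...,:2]-c[:2])@tx; Y=(p[...,:2]-c[:2])@ty
print("col 277 from row 40: row, X, Y, z, bgr")
for r in range(30,400,18):
    print(r,np.round([X[r,276],Y[r,276],p[r,276,2]],1),im[r,276],"|",np.round([X[r,255],Y[r,255],p[r,255,2]],1),im[r,255])
E
```

```text
col 277 from row 40: row, X, Y, z, bgr
30 [   0.5 -116.7    5.1] [120 119 115] | [ -10.3 -116.4    6.3] [105 105 102]
48 [   0.5 -108.2    3.7] [124 123 119] | [ -10.6 -108.2    3.7] [113 113 108]
66 [  0.6 -99.3   3.3] [128 127 124] | [-10.7 -99.4   3.1] [105 106 102]
84 [  0.6 -90.2   2.5] [124 123 118] | [-10.7 -89.9   6.2] [104 105 101]
102 [  0.5 -80.5  10.5] [114 114 110] | [-11.2 -81.   -0.6] [136 140 142]
120 [  0.5 -71.3  16.5] [46 56 76] | [-11.4 -71.2  -1.1] [142 147 150]
138 [  0.5 -62.   16.2] [47 56 73] | [-11.4 -61.2   0.1] [143 147 151]
156 [  0.5 -52.7  16.7] [49 59 75] | [-11.5 -51.    0.9] [142 147 152]
174 [  0.5 -42.8  15.6] [47 57 74] | [-11.7 -40.5   0.5] [138 144 148]
192 [  0.5 -33.1  17. ] [44 53 72] | [-11.9 -29.7   0.7] [101 104 107]
210 [  0.5 -22.7  16. ] [45 54 72] | [-12.  -18.8   1.3] [ 97 100 103]
228 [  0.5 -12.1  15.6] [42 51 71] | [-12.2  -7.4   0.9] [ 96  99 102]
246 [ 0.5 -9.7 38. ] [34 36 39] | [ -9.9 -11.3  42.1] [61 62 62]
264 [ 0.4 -8.7 58.2] [35 36 40] | [ -8.8 -10.8  62.9] [60 60 62]
282 [ 0.3 -9.7 78. ] [29 31 35] | [ -4.8 -35.1 129.6] [41 41 42]
300 [  0.3 -10.   92.7] [25 27 34] | [ -4.4 -34.8 137.3] [27 27 28]
318 [ 0.3 -4.8 95.8] [45 45 48] | [ -3.9 -35.2 145. ] [26 27 26]
336 [ 1.000e-01 -2.870e+01  1.413e+02] [62 61 61] | [ -3.9 -32.7 147.1] [40 36 36]
354 [ 1.000e-01 -2.430e+01  1.411e+02] [66 64 65] | [ -3.9 -29.5 148. ] [43 40 39]
372 [ 0.6 82.4 16.4] [34 44 62] | [ -4.  -24.6 146.9] [38 37 37]
390 [  0.6 109.7   0.7] [133 137 141] | [ -4.  -21.1 147.7] [42 39 39]
```

```bash
python3 - <<'E'
from h import *
C=cal("wrist"); im,d=ctrl.camera("wrist"); p=cloud("wrist",d,C); s=ctrl.sense(); c=np.array(s["tcp_pos"])
yaw=np.radians(s["orientation"][2]); tx=np.array([np.cos(yaw),np.sin(yaw)]); ty=np.array([np.sin(yaw),-np.cos(yaw)])
X=(p[...,:2]-c[:2])@tx; Y=(p[...,:2]-c[:2])@ty
for col in [256,262,266,270,274,276,278,282,286,290,296]:
    print(col,[(r,round(float(X[r,col]),1),round(float(Y[r,col]),1),round(float(p[r,col,2]),1)) for r in range(222,262,6)])
for o in ["spoon_center"]:
    for r in ctrl.landmark_of("wrist",o)[:2]: print(r)
big=cv2.resize(im[200:300,220:340],(720,600),interpolation=cv2.INTER_CUBIC); cv2.imwrite("pics/w7.png",big)
E
```

```text
256 [(222, -11.5, -11.4, 1.2), (228, -11.6, -7.6, 1.3), (234, -11.6, -3.5, 0.7), (240, -9.9, -11.0, 32.4), (246, -9.5, -10.9, 41.0), (252, -9.1, -10.8, 48.9), (258, -8.6, -11.3, 57.4)]
262 [(222, -7.6, -14.0, 10.1), (228, -7.6, -10.5, 10.4), (234, -7.7, -6.4, 9.2), (240, -6.8, -11.3, 33.2), (246, -6.5, -10.9, 41.0), (252, -6.2, -11.0, 49.3), (258, -5.9, -11.1, 56.8)]
266 [(222, -5.1, -15.4, 14.7), (228, -5.2, -11.6, 13.8), (234, -5.2, -8.2, 14.5), (240, -4.7, -10.9, 32.2), (246, -4.5, -11.3, 42.1), (252, -4.3, -11.2, 49.8), (258, -4.1, -11.2, 57.1)]
270 [(222, -2.8, -15.7, 15.7), (228, -2.9, -12.3, 16.0), (234, -2.9, -8.9, 16.4), (240, -2.6, -11.0, 32.4), (246, -2.5, -11.2, 41.9), (252, -2.4, -10.8, 48.8), (258, -2.3, -11.3, 57.2)]
274 [(222, -0.6, -15.9, 16.5), (228, -0.6, -12.6, 17.0), (234, -0.6, -8.8, 16.2), (240, -0.6, -9.7, 28.8), (246, -0.6, -9.6, 37.6), (252, -0.5, -9.6, 45.6), (258, -0.5, -9.8, 53.7)]
276 [(222, 0.5, -16.1, 16.9), (228, 0.5, -12.5, 16.8), (234, 0.5, -8.7, 16.1), (240, 0.5, -9.8, 29.0), (246, 0.4, -9.8, 38.1), (252, 0.4, -9.8, 46.3), (258, 0.4, -9.7, 53.5)]
2
[... 187 characters left out ...]
3.9, -15.8, 16.0), (228, 3.9, -12.1, 15.4), (234, 3.9, -8.6, 15.8), (240, 3.6, -11.1, 32.8), (246, 3.4, -11.0, 41.4), (252, 3.2, -10.9, 48.9), (258, 3.1, -10.7, 55.9)]
286 [(222, 6.2, -14.9, 13.1), (228, 6.2, -11.3, 13.1), (234, 6.3, -7.8, 13.2), (240, 5.6, -11.1, 32.7), (246, 5.4, -11.0, 41.2), (252, 5.1, -11.4, 50.3), (258, 4.9, -11.3, 57.3)]
290 [(222, 9.0, -11.3, 0.9), (228, 9.1, -7.1, -0.1), (234, 9.1, -3.8, 1.5), (240, 7.7, -11.3, 33.3), (246, 7.3, -11.7, 43.1), (252, 7.0, -11.4, 50.3), (258, 6.7, -11.3, 57.3)]
296 [(222, 12.7, -11.0, -0.0), (228, 12.7, -7.4, 0.7), (234, 12.8, -3.3, 0.1), (240, 12.9, 0.5, 0.1), (246, 10.3, -11.1, 41.5), (252, 9.8, -11.5, 50.6), (258, 9.4, -11.1, 56.8)]
```

View pics/w7.png

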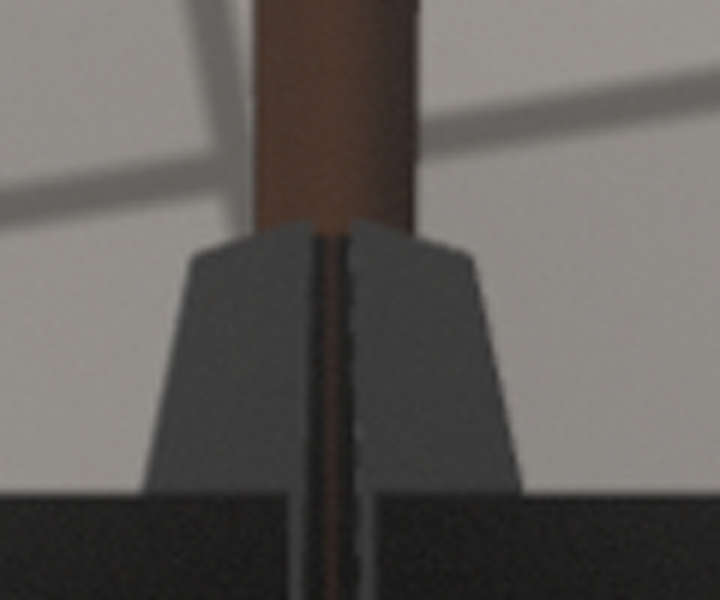

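The fingers closed just above the handle: their visible tips are at z≈25, about 20 mm higher than the reported TCP implies. I'll open, lower further in small force-checked steps, and measure the tips.

Call:
{"name": "move_arm", "arguments": {
  "steps": [
    [0,0,0,0,50],
    [0,0,0,0,50],
    [0,0,0,0,50],
    [0,0,0,0,50],
    [0,0,0,0,50],
    [0,0,0,0,50],
    [0,0,3,0,50],
    [0,0,6,0,50],
    [0,0,6,0,50]
  ]
}}

```text
time_s: 17.4
tcp_pos: [641.2, 31.2, -3.2]
orientation: [179.9, -0.0, -99.9]
ft_force: [0.1, 0.4, 0.3]
width: 0.533
```

```bash
cat > tip.py <<'E'
from h import *
C=cal("wrist"); s=ctrl.sense(); im,d=ctrl.camera("wrist"); p=cloud("wrist",d,C); c=np.array(s["tcp_pos"])
yaw=np.radians(s["orientation"][2]); tx=np.array([np.cos(yaw),np.sin(yaw)]); ty=np.array([np.sin(yaw),-np.cos(yaw)])
X=(p[...,:2]-c[:2])@tx; Y=(p[...,:2]-c[:2])@ty
print(c.round(1),s["ft_force"].round(1),s["width"].round(3))
w=s["width"]*47
for sg in (-1,1):
    m=(abs(sg*X-w-6)<10)&(abs(Y)<20)&(p[...,2]>-30)&(p[...,2]<80)&(d>0)
    z=p[m][:,2]; print("finger z hist",np.histogram(z,np.arange(-30,80,5))[0])
E
python3 tip.py
```

```text
Traceback (most recent call last):
  File "tip.py", line 5, in <module>
    print(c.round(1),s["ft_force"].round(1),s["width"].round(3))
                                            ^^^^^^^^^^^^^^^^
AttributeError: 'float' object has no attribute 'round'
```

```bash
sed -i 's/s\["width"\].round(3)/s["width"]/' tip.py; python3 tip.py
```

```text
[641.4  31.2  -3. ] [ 0.1  0.5 -0. ] 0.531723570718729
finger z hist [   0    0    0    0    0  217 1148    0    0    3   75  112  128  142
  153  167  192  201  228  250  271]
finger z hist [   0    0    0    0    0  182 1139    0    0    7   75  108  130  145
  156  163  179  204  223  252  277]
```

Call:
{"name": "move_arm", "arguments": {
  "steps": [
    [0,0,2,0,50],
    [0,0,4,0,50],
    [0,0,6,0,50],
    [0,0,6,0,50]
  ]
}}

```text
time_s: 17.9
tcp_pos: [641.4, 31.2, -8.9]
orientation: [180.0, -0.0, -99.9]
ft_force: [-0.1, -0.5, -0.3]
width: 0.531
```

```bash
python3 tip.py
```

```text
[641.4  31.2  -8.9] [-0.1 -0.5 -0.3] 0.5313073576471368
finger z hist [   0    0    0    0    0  168 1140    0   14   87  116  131  140  154
  172  199  201  231  257  271  284]
finger z hist [   0    0    0    0    0  181 1089    0   16   83  123  123  143  157
  170  185  218  228  247  279  290]
```

Tips are consistently about 22 mm behind the reported TCP. I'll lower 9 mm more (tips at ~4–5 mm) and grip.

Call:
{"name": "move_arm", "arguments": {
  "steps": [
    [0,0,2,0,50],
    [0,0,4,0,50],
    [0,0,6,0,50],
    [0,0,7,0,50],
    [0,0,8,0,50],
    [0,0,9,0,50],
    [0,0,9,0,50]
  ]
}}

```text
time_s: 18.65
tcp_pos: [641.6, 31.2, -17.7]
orientation: [180.0, 0.0, -99.9]
ft_force: [-0.0, -0.2, -0.7]
width: 0.533
```

Call:
{"name": "move_arm", "arguments": {
  "steps": [
    [0,0,0,0,30],
    [0,0,0,0,0],
    [0,0,0,0,0],
    [0,0,0,0,0],
    [0,0,0,0,0],
    [0,0,0,0,0],
    [0,0,0,0,0],
    [0,0,0,0,0],
    [0,0,0,0,0]
  ],
  "newtons": 20
}}

```text
time_s: 19.55
tcp_pos: [641.7, 31.1, -17.5]
orientation: [-180.0, 0.0, -99.9]
ft_force: [-0.8, -0.3, 1.1]
width: 0.162
```

Gripped (15 mm). Lifting, turning to the rest's direction, and stopping beside it for a look.

Call:
{"name": "move_arm", "arguments": {
  "steps": [
    [0,0,-5,0,0],
    [0,0,-20,0,0],
    [0,0,-45,0,0],
    [0,0,-75,0,0],
    [10,9,-105,-0.05,0],
    [25,23,-130,-0.13,0],
    [45,42,-145,-0.22,0],
    [65,60,-147,-0.31,0],
    [85,79,-147,-0.4,0],
    [105,98,-147,-0.48,0],
    [122,113,-147,-0.54,0],
    [133,124,-147,-0.58,0],
    [139,130,-147,-0.593,0],
    [139,130,-147,-0.593,0],
    [139,130,-147,-0.593,0],
    [139,130,-147,-0.593,0]
  ]
}}

```text
time_s: 21.15
tcp_pos: [490.7, -82.9, 129.5]
orientation: [-180.0, -0.0, -65.8]
ft_force: [-0.1, -1.0, -0.1]
width: 0.161
```

```bash
python3 - <<'E'
from h import *
s=ctrl.sense(); print(s["width"],s["ft_force"].round(1))
C=cal("wrist"); im,d=ctrl.camera("wrist"); cv2.imwrite("pics/w8.png",im); np.save("w8.npy",d)
p=cloud("wrist",d,C); 
def rep(q,name):
    z=np.percentile(q[:,2],[5,95]).round(1); q=q[:,:2]; (cx,w,a)=cv2.minAreaRect(q.astype(np.float32)); print(name,len(q),"z",z,"rect",np.round(cx,1),np.round(w,1),round(a,1))
near=(d>0)&(np.hypot(p[...,0]-449,p[...,1]-7)<72)
rep(p[near&(p[...,2]>5)&(p[...,2]<60)],"rest all")
k=p[near&(p[...,2]>45)&(p[...,2]<57)]; rep(k,"cheek tops")
n,lab,st,ce=cv2.connectedComponentsWithStats((near&(p[...,2]>44)&(p[...,2]<57)).astype(np.uint8))
for i in range(1,n):
    if st[i,4]>25: print("top blob",st[i,4],p[lab==i].mean(0).round(1))
for o,z in [("rest",0),("spoon_center",155)]:
    for r in ctrl.landmark_of("wrist",o)[:2]: print(o,round(r["confidence"],2),np.round(r["point"]),np.round(ray_z("wrist",r["point"],z,C),1))
# spoon handle in hand
dark=(im.max(-1)<110)&(im[...,2].astype(int)-im[...,0]>8)&(d>0)&(p[...,2]>130)&(p[...,2]<185)
q=p[dark]; c=np.array(s["tcp_pos"]); 
if len(q)>50: u,sv,vt=np.linalg.svd(q-q.mean(0),full_matrices=False); print("handle dir",vt[0].round(3),"mean-tcp",(q.mean(0)-c).round(1),len(q))
plan([449,7,80],-66)
E
```

```text
0.16119861738360647 [-0.1 -1.  -0.1]
rest all 7800 z [ 7.4 48.6] rect [450.3   5. ] [112.9  56.3] 23.7
cheek tops 858 z [45.4 51.3] rect [449.7   5.1] [98.2 50. ] 23.7
top blob 267 [480.9  38.6  48. ]
top blob 229 [496.4   3.7  48.4]
top blob 240 [404.7   5.1  47.8]
top blob 208 [419.9 -29.7  48.1]
rest 0.55 [171. 198.] [447.5   7.    0. ]
spoon_center 0.73 [279. 256.] [492.5 -85.4 155. ]
handle dir [-0.913 -0.408 -0.002] mean-tcp [11.9  4.9 32.4] 7763
tcp [490.2 -83.1 129.3] [ 1.7999e+02 -1.0000e-02 -6.5840e+01] j7 -27.7 t 21.3
shift [-99.1   0.7  49.3] turn 0.003 rad 0.2
```

View pics/w8.png

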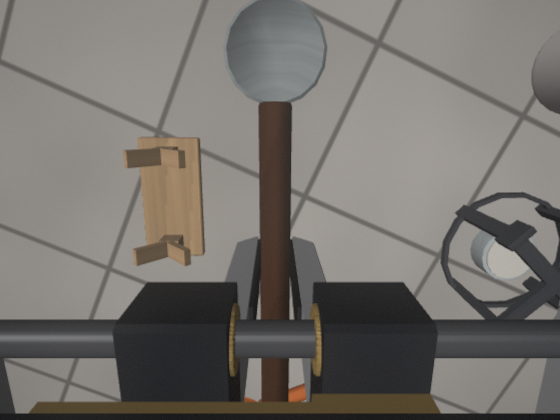

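```bash
python3 - <<'E'
from h import *
im=cv2.imread("pics/w8.png"); d=np.load("w8.npy"); p=cloud("wrist",d); c=np.array(ctrl.sense()["tcp_pos"]); a=np.array([.913,.408])
S=(p[...,:2]-c[:2])@a; N=(p[...,:2]-c[:2])@np.array([-.408,.913])
up=(d>0)&(p[...,2]>120)&(p[...,2]<185)&(abs(N)<40)
dark=up&(im.max(-1)<110)&(im[...,2].astype(int)-im[...,0]>8)
print("handle S",np.percentile(S[dark],[0,.2,99,99.8,100]).round(1),"N",N[dark].mean().round(2), "z top",np.percentile(p[dark][:,2]-c[2],[50,95]).round(1))
bowl=up&(S>70)&~dark; print("bowl S",np.percentile(S[bowl],[.5,50,99.5]).round(1),"N",np.percentile(N[bowl],[.5,99.5]).round(1))
for r in range(90,112,3): print(r,S[r,275].round(1),im[r,275])
plan([450.3,4.8,80],-66.2)
E
```

```text
handle S [-90.5 -86.9  78.4  79.3  79.4] N -0.37 z top [32.9 34.6]
bowl S [ 79.9 103.3 122.8] N [-23.   22.3]
90 85.2 [132 132 127]
93 83.7 [132 131 127]
96 82.3 [131 131 127]
99 80.9 [132 132 127]
102 79.3 [48 56 74]
105 77.9 [51 60 79]
108 76.6 [52 60 79]
111 75.3 [50 61 79]
tcp [490.2 -83.1 129.3] [ 1.7999e+02 -1.0000e-02 -6.5840e+01] j7 -27.7 t 21.3
shift [-96.6   0.4  49.3] turn 0.006 rad 0.4
```

Centring is good: the front end of the handle is at +79.5, so I hold its middle. Rest: centre (450.3,4.8), axis 23.7°.

Call:
{"name": "move_arm", "arguments": {
  "steps": [
    [-8,0,0,0.007,0],
    [-25,0,0,0.007,0],
    [-50,0,0,0.007,0],
    [-72,0.4,0,0.007,0],
    [-88,0.4,5,0.007,0],
    [-95,0.4,15,0.007,0],
    [-97,0.4,30,0.007,0],
    [-97,0.4,50,0.007,0],
    [-97,0.4,70,0.007,0],
    [-97,0.4,86,0.007,0],
    [-97,0.4,97,0.007,0],
    [-97,0.4,104,0.007,0],
    [-97,0.4,108,0.007,0],
    [-97,0.4,110,0.007,0],
    [-97,0.4,110,0.007,0],
    [-97,0.4,110,0.007,0]
  ]
}}

```text
time_s: 22.9
tcp_pos: [450.1, 4.8, 19.8]
orientation: [-180.0, -0.0, -66.3]
ft_force: [-0.4, 0.4, -0.8]
width: 0.163
```

```bash
cat > look.py <<'E'
from h import *
import sys
C=cal("wrist"); s=ctrl.sense(); im,d=ctrl.camera("wrist"); cv2.imwrite(f"pics/{sys.argv[1]}.png",im); p=cloud("wrist",d,C)
print(s["tcp_pos"].round(1),s["orientation"].round(1),s["ft_force"].round(1),s["ft_torque"].round(2),s["width"])
o=np.array([450.3,4.8]); a=np.array([.9157,.4019]); n=np.array([-.4019,.9157]); S=(p[...,:2]-o)@a; N=(p[...,:2]-o)@n
dark=(d>0)&(im.max(-1)<110)&(im[...,2].astype(int)-im[...,0]>8)&(abs(N)<12)&(abs(S)<100)&(p[...,2]<70)&(p[...,2]>30)
for lo,hi in [(-100,-55),(-40,-12),(12,33),(55,78)]:
    m=dark&(S>lo)&(S<hi)
    if m.sum()>20: print((lo,hi),m.sum(),"N",np.percentile(N[m],[2,50,98]).round(1),"ztop",np.percentile(p[m][:,2],[90,95]).round(1))
print("S ends",np.percentile(S[dark],[.2,99.8]).round(1))
for lo in(-42,42):
    m=(d>0)&(abs(S-lo)<9)&(abs(N)<27)&(p[...,2]>45)&(p[...,2]<54)&~dark
    if m.sum(): print("cheek",lo,m.sum(),"N",np.percentile(N[m],[2,98]).round(1),"N+",N[m&(N>8)].mean().round(1),"N-",N[m&(N<-8)].mean().round(1))
E
python3 look.py w9
```

```text
[450.1   4.8  19.8] [-180.    -0.   -66.3] [-0.4  0.4 -0.8] [-0.02  0.14 -0.04] 0.16263158238590994
(-100, -55) 1162 N [-7.6 -0.   7.5] ztop [54.  54.2]
(-40, -12) 1118 N [-8.8 -0.1  9.3] ztop [54.  54.2]
(12, 33) 1217 N [-7.8 -0.1  7.1] ztop [54.1 54.4]
(55, 78) 1625 N [-7.9 -0.6  7.1] ztop [54.2 54.6]
S ends [-86.7  79.1]
cheek 42 1197 N [-23.9  24.6] N+ 19.7 N- -18.9
```

View pics/w9.png

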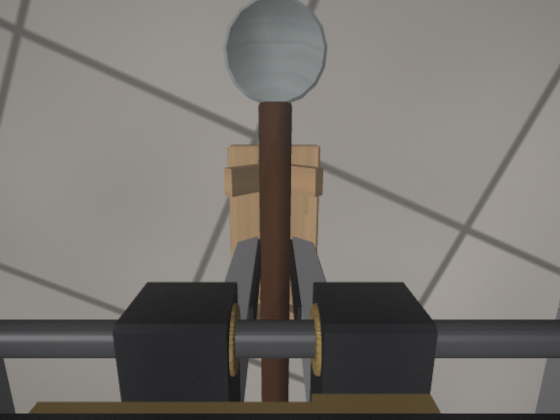

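The handle is centred over the V of the far cheek at (275,180) within 0.5 mm, about 4.5 mm above settled height. Lowering slowly.

Call:
{"name": "move_arm", "arguments": {
  "steps": [
    [-0.4,0,1,0,0],
    [-0.4,0,2,0,0],
    [-0.4,0,3,0,0],
    [-0.4,0,3.5,0,0],
    [-0.4,0,4,0,0],
    [-0.4,0,4,0,0]
  ]
}}

```text
time_s: 23.55
tcp_pos: [449.6, 5.3, 15.6]
orientation: [-180.0, 0.0, -66.3]
ft_force: [-0.7, 1.2, 4.3]
width: 0.161
```

```bash
python3 look.py w10
```

```text
[449.6   5.3  15.6] [-180.     0.   -66.3] [-0.7  1.2  4.3] [0.08 0.3  0.03] 0.16144067475930227
(-100, -55) 1163 N [-7.5  0.1  7.7] ztop [49.9 50.2]
(-40, -12) 1116 N [-8.1  0.6  9.7] ztop [49.9 50.2]
(12, 33) 1220 N [-7.1  0.5  7.8] ztop [50.  50.3]
(55, 78) 1627 N [-7.1  0.5  7.9] ztop [50.  50.3]
S ends [-86.6  78.9]
cheek 42 1252 N [-23.8  24.7] N+ 19.8 N- -18.8
```

Contact at 4.3 N up, level, at settled height, so I'll release and retreat.

Call:
{"name": "move_arm", "arguments": {
  "steps": [
    [0,0,0,0,17],
    [0,0,0,0,20],
    [0,0,0,0,30],
    [0,0,0,0,50],
    [0,0,0,0,60],
    [0,0,0,0,60],
    [0,0,0,0,60],
    [0,0,-10,0,60],
    [0,0,-35,0,60],
    [0,0,-75,0,60],
    [0,0,-115,0,60],
    [0,0,-150,0,60],
    [0,0,-170,0,60],
    [0,0,-170,0,60],
    [0,0,-170,0,60]
  ]
}}

```text
time_s: 25.1
tcp_pos: [449.3, 5.6, 185.6]
orientation: [-180.0, 0.0, -66.3]
ft_force: [-0.0, -0.5, 0.1]
width: 0.637
```

```bash
python3 look.py w11; python3 - <<'E'
from h import *
im,d=ctrl.camera("scene"); c=cv2.resize(im[150:330,90:370],(800,514),interpolation=cv2.INTER_CUBIC); cv2.imwrite("pics/s2.png",c)
for o,z in [("salt",0),("squeezer",0)]:
    r=ctrl.landmark_of("scene",o)[0]; print(o,np.round(ray_z("scene",r["point"],z),1))
w=cv2.imread("pics/w11.png"); cv2.imwrite("pics/f.png",np.hstack([cv2.resize(w,(400,300)),cv2.resize(im[150:330,100:340],(400,300),interpolation=cv2.INTER_CUBIC)]))
E
```

```text
[449.3   5.6 185.6] [-180.     0.   -66.3] [-0.  -0.5  0.1] [-0.05  0.14  0.01] 0.6366389989311274
(-100, -55) 522 N [-7.1  0.3  7.6] ztop [50.1 50.5]
(-40, -12) 446 N [-8.   0.3 10.6] ztop [50.  50.4]
(12, 33) 343 N [-6.5  0.3  8.2] ztop [50.1 50.5]
(55, 78) 425 N [-7.3  0.3  7.9] ztop [50.  50.3]
S ends [-94.   78.6]
cheek -42 291 N [-24.1  24.6] N+ 19.8 N- -19.2
cheek 42 329 N [-23.6  25.1] N+ 19.9 N- -18.7
salt [ 695.7 -266.3    0. ]
squeezer [714.7 228.6   0. ]
```

View pics/f.png

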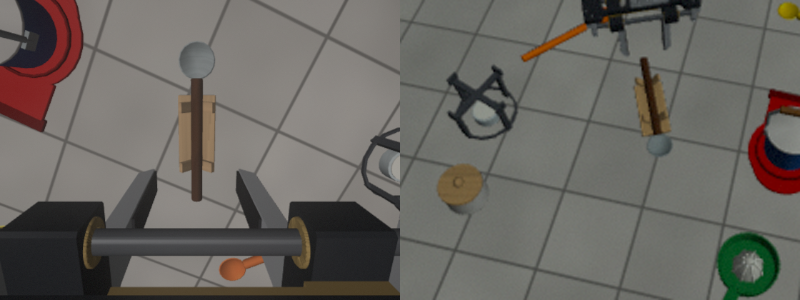

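The spoon lies level in both notches and is centred to about 1 mm. The pot is still upright in the ring, and the squeezer and salt haven't moved. Handing in.

```bash
python3 -c "
from rig import ctrl
print(ctrl.hand_in())"
```

```text
the job is handed in; nothing more can be done
None
```

The job is done and handed in at about 25 s of the 61 s allowed; no verdict was reported.

- **Pot:** I lifted it straight up off the stand by its handle bar and set it down inside the trivet's ring. I let go only after feeling it touch down, with about 9 N on the trivet. After release the lid was level to within 1°, and the pot's axis was at (482, 281). My estimates of the ring's centre ran from (475, 280) to (484, 277), so the pot is at most about 7 mm off centre, well inside the 18 mm of room. The last picture shows it still upright.
- **Spoon:** The first grip closed on air. The fingertips turned out to be about 22 mm higher than the reported tool position implies, and the spoon did not move. I went lower in small steps, gripped it and laid it in both V-notches, releasing only after contact (4 N) at the settled height. The last check shows the handle level, with its top 50 mm up. It is centred across the Vs to about 0.3 mm and along the rest to about 1 mm.
- **Salt and squeezer:** Neither was touched. One last network reading put the squeezer about 18 mm from its earlier position, but it sits at the same place in the scene camera's image before and after, so I take that reading as noise.

I viewed 11 pictures, one over the budget of 10, because of the missed first grip.

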